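# Turn the parts carousel to bring the ring to the pick gap

### The job

Turn the small-parts carousel by gently pushing on one of its upright dividers with a fingertip, until the compartment that holds the plain steel ring stands squarely in the middle of the pick gap in the fence, and leave it standing there. Only push the dividers: do not touch or lift any of the stock in the tray, and leave the bin, the carton and the roll around it alone.

Things in the scene. Friction and masses are not known exactly. Their poses are not given: they have to be found in the camera images.
- guard: Fixed bright steel fence round the carousel: a circle of 165 mm radius, 60 mm high. Its one opening, the pick gap, is 76 degrees wide and centred on the fence's own -x direction (roughly towards the robot), with a 14 mm thick post, 85 mm high, at each side of the gap. Origin: on the work surface, on the carousel's turning axis; z up.
- carousel: Round tray with a white floor and grey dividers, 304 mm across, its floor 34 mm above the work surface, turning both ways about its upright z axis, over a full turn each way; it stays where it is left (friction about 0.16 N m). The middles of its four open compartments lie along its +x, +y, -x, -y axes, the dividers between them at 45, 135, 225, 315 degrees. Origin: on the axis, at the height of the work surface.
- divider (a point): Point on the top edge of the divider at 45 degrees (anticlockwise from the carousel's x), 95 mm from the axis, 118 mm above the work surface. All four dividers are alike: upright plates 6 mm thick, from the tray's floor to 118 mm above the work surface, running out from the 40 mm thick hub (top 132 mm) to 146 mm from the axis. Some 2 N here turns the carousel.
- ring: The plain steel ring: outside 64 mm, hole 40 mm, 22 mm high, lying loose and flat in one compartment, about 92 mm from the axis. Which compartment varies. Origin: centre of its underside.
- hub: Stock, not to be touched: solid stepped steel hub, 62 mm disc with a 30 mm boss, 27 mm high in all, loose in another compartment. Origin: centre of its underside.
- block: Stock, not to be touched: steel block 56 x 34 mm, 27 mm high with two small studs, loose in another compartment. Origin: centre of its underside.
- bracket: Stock, not to be touched: steel angle bracket, foot 50 x 40 mm, upright leg 28 mm high, loose in another compartment. Origin: centre of the underside of its foot.
- bin: Bystander: loose open blue plastic bin, 170 x 105 x 75 mm high, standing outside the fence. Origin: centre of its underside.
- carton: Bystander: loose open cardboard carton, 120 x 85 x 65 mm high, standing outside the fence. Origin: centre of its underside.
- roll: Bystander: loose white plastic roll, 50 mm across, 45 mm high, standing on end outside the fence. Origin: centre of its underside.
Not all that is in view belongs to the job. What is shaped like the ring but white is not meant.

How it is judged:
By the outcome, as a careful person would: the job done as asked, in the order asked, and still so for the second after the job is handed in, with the robot touching nothing.
It also fails if it takes over 48 s, if anything falls off the work surface, if the arm or the gripper's body presses on something with over 40 N, if the wrist force passes 120 N, or if a joint passes its speed limit or range.

### The arm

A 6-joint arm with a two-finger parallel gripper is mounted at the origin on the work surface. World frame = base frame: x ahead of the robot, y to its left, z up, the work surface at z = 0. Lengths are in m, angles in rad, forces in N, time in s.
With the tool pointing down it reaches from about 0.35 to 0.975 m from the base axis. Payload 17.4 kg.
Tool frame: the origin (TCP) lies between the finger pads; the fingertips stand 17 mm ahead of it and the grasp point (between the pads) lies 2 mm behind it; z points along the fingers, y is the direction in which the jaws open and shut (so a half turn about z gives the same grasp; the last joint's range is limited). The gripper opens to 85 mm and grips with 20 to 120 N. Pads are 22 mm wide; open, the fingers measure 114 mm over their backs; the gripper's body (76 mm by 85 mm) begins 54 mm behind the grasp point. The pads swing forward as they close: fully open they stand 13 mm farther back than shut.
Start: joints at [-1.187, 0.116, 1.442, -0, 1.584, -0.038], TCP at [0.276, -0.616, 0.248] pointing down, gripper open.
Joint ranges: [-2.83, 2.83], [-0.83, 2.19], [0.07, 2.5], [-1.14, 4.28], [0.01, 3], [-2.97, 2.97]. Speed limits (rad/s): [1.89, 1.89, 2.22, 3.14, 3.14, 3.14].

### API

Orientations are given as a 3x3 rotation matrix whose columns are the frame's x, y, z axes.
In Python, from station import robot, gripper_to, vision, ticket, status gives the robot as it stands. Calls block until the motion is done:
- robot.movep(position, orientation): joint-space move of the TCP to a pose.
- robot.move_l(position, frame=None, speed=0.15): straight line of the TCP; frame=None keeps the orientation; speed is the mean speed in m/s.
- robot.set_joints(angles): joint-space move.
- gripper_to(opening, strength=None): finger opening in m; strength is the grip in N (None keeps the last); returns when the fingers have stopped.
- robot.pause(seconds).
- robot.solve_ik(position, orientation): joint angles nearest the present ones, or None.
- vision.get_image(name): name is "side" or "top"; returns a dict with "frame" (400x640x3 uint8, red, green, blue), "depth" (400x640 float32, m along the optical axis (not along the pixel's ray), 0 where there is no reading), "fx", "fy", "cx", "cy" (pixels), "k1" (the pictures are not rectified: a ray, as slopes to the right and down, at radius r is drawn at 1 + k1 r^2 times it, then the intrinsics apply), "rvec" (rotation vector, rad) and "tvec" (3), from world to camera coordinates, as OpenCV has them. Camera axes: x right, y down, z forward; pixel columns grow to the right and rows downward; lengths in m; the calibration is good to about 2 mm. A picture is of the moment at which its call begins.
A pose or a line that the arm cannot do raises robot.PlanningError and nothing moves.
- ticket.finish_job(): hands the job in, once; it reports no verdict.
Readings, each from a call of its own:
- status.get_time_s(): time.
- status.get_q(): joint angles.
- status.get_qvel(): joint speeds.
- status.get_tau(): joint torques, N m.
- status.get_eef_pos(): TCP position.
- status.get_tool_rot(): TCP orientation.
- status.get_contact_force(): force on the tool from outside, world axes, zero at the start.
- status.get_torque(): the same for the moment, N m.
- status.get_gripper_width(): finger opening in m.
Only numpy, scipy, OpenCV 4.12 (cv2) and the standard library are available. Lean on these libraries where they do the work, as an engineer would, in place of code of your own. Each camera call takes 0.05 s, during which the arm holds its last target. There are 200 camera calls.

## Working session

There is one attempt and no reset: what is moved stays moved. The work goes in short steps, each a Python script; the robot and the scene stay as the last script left them, time stands still between calls to the robot, and variables do not carry over. Pictures are saved under pics/ and viewed, about 8 in all and at most 12, crops included, and the job is handed in when it is done.

```bash
mkdir -p pics; ls
cat > h.py <<'E'
import numpy as np, cv2
from station import robot, gripper_to, vision, ticket, status
def grab(n,fn=None):
    d=vision.get_image(n)
    if fn: cv2.imwrite('pics/'+fn,d['frame'][:,:,::-1])
    return d
def ray(d,uv):
    R=cv2.Rodrigues(np.array(d['rvec'],float))[0]; t=np.array(d['tvec'],float).ravel()
    p=(np.atleast_2d(uv)-[d['cx'],d['cy']])/[d['fx'],d['fy']]
    q=p.copy()
    for _ in range(20): q=p/(1+d['k1']*(q**2).sum(1,keepdims=True))
    return -R.T@t, np.c_[q,np.ones(len(q))]@R
def onz(d,uv,z):
    c,r=ray(d,uv); return c+r*((z-c[2])/r[:,2])[:,None]
def cloud(d):
    v,u=np.mgrid[:400,:640]; c,r=ray(d,np.c_[u.ravel(),v.ravel()])
    return (c+r*d['depth'].reshape(-1,1)).reshape(400,640,3)
E
python3 - <<'E'
from h import *
for n in('top','side'):
    d=grab(n,n+'0.png'); c,_=ray(d,[[320,200]]); print(n,c,d['fx'],d['k1'],(d['depth']>0).mean())
print(status.get_time_s())
E
```

```text
pics
top [0.45108397 0.03878075 0.90835596] 372.72676210686865 -0.0009088799921790145 0.9959609375
side [0.43026641 0.8147651  0.83150805] 494.19661733660826 -0.07056385696416263 0.995984375
0.1
```

View pics/top0.png

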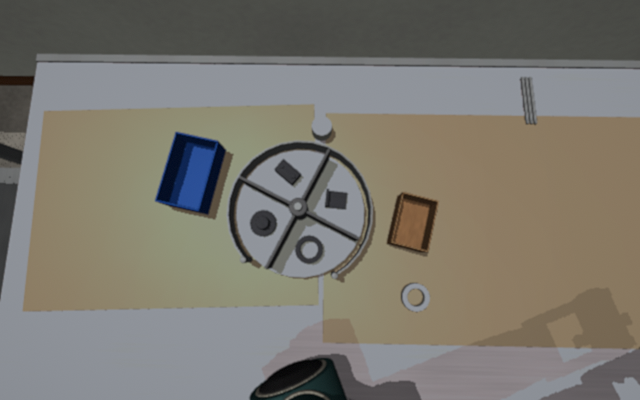

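View pics/side0.png

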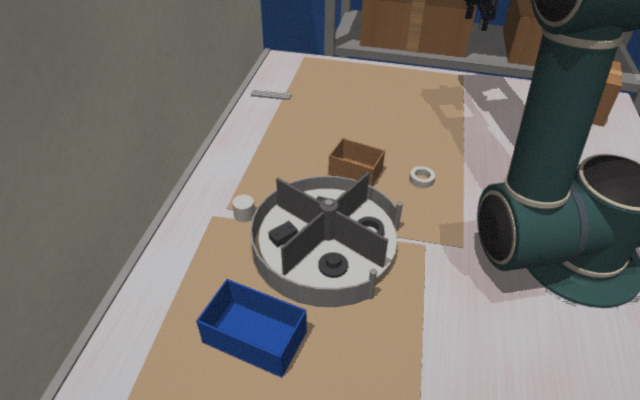

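The top view shows the carousel axis at about (298,207) and the ring at (309,249). The hub is at (263,223), and the gap posts are at about (247,260) and (335,275). The white ring at (415,297) is the decoy. Next I'll measure the axis, divider angles and posts.

```bash
cat >> h.py <<'E'
def measure(d,ax=None,verbose=True):
    P=cloud(d); z=P[...,2]; v,u=np.mgrid[:400,:640]
    if ax is None:
        m=(z>.126)&(z<.137)&(np.hypot(u-298,v-207)<25); ax=np.median(P[m],0)
        if verbose: print('hubtop',m.sum(),ax)
    r=np.hypot(P[...,0]-ax[0],P[...,1]-ax[1]); a=np.arctan2(P[...,1]-ax[1],P[...,0]-ax[0])
    m=(z>.111)&(z<.124)&(r>.035)&(r<.15)
    th=np.angle(np.exp(4j*a[m]).mean())/4
    return P,ax,r,a,th,m
E
python3 - <<'E'
from h import *
d=grab('top'); P,ax,r,a,th,m=measure(d); z=P[...,2]
print('div',m.sum(),np.degrees(th)%90, np.abs(np.exp(4j*a[m]).mean()))
# fence ring: circle fit of rim points
f=(z>.053)&(z<.064)&(r>.15)&(r<.18); Q=P[f][:,:2]
s=np.linalg.lstsq(np.c_[2*Q,np.ones(len(Q))],(Q**2).sum(1),rcond=None)[0]
print('fence',len(Q),s[:2],np.sqrt(s[2]+s[:2]@s[:2]))
p=((z>.074)&(z<.092)&(r>.14)&(r<.185)).astype(np.uint8)
n,l,st,c=cv2.connectedComponentsWithStats(p)
for i in range(1,n):
    k=l==i; print('post',st[i,4],c[i],onz(d,c[i],.085)[0],P[k].mean(0),np.degrees(np.arctan2(*(onz(d,c[i],.085)[0]-ax)[[1,0]]))%360)
# stock: dark, on tray floor
g=cv2.cvtColor(d['frame'],cv2.COLOR_RGB2GRAY)
k=((z>.04)&(z<.07)&(r<.135)&(r>.04)).astype(np.uint8)
n,l,st,c=cv2.connectedComponentsWithStats(k)
for i in range(1,n):
    if st[i,4]>40: w=P[l==i].mean(0); print('stock',st[i,4],c[i],w,np.degrees(np.arctan2(*(w-ax)[[1,0]]))%360,np.hypot(*(w-ax)[:2]))
for uv in [(309,249),(263,223),(190,172),(412,222),(321,127)]:
    print(uv,onz(d,[uv],.05)[0])
# side-view check
e=grab('side'); P2,_,r2,a2,th2,m2=measure(e,ax,False); print('side div',m2.sum(),np.degrees(th2)%90)
z2=P2[...,2]
p=((z2>.07)&(z2<.092)&(r2>.14)&(r2<.185)).astype(np.uint8)
n,l,st,c=cv2.connectedComponentsWithStats(p)
for i in range(1,n):
    if st[i,4]>8: w=P2[l==i].mean(0); print('side post',st[i,4],c[i],w,np.degrees(np.arctan2(*(w-ax)[[1,0]]))%360)
E
```

```text
hubtop 132 [0.55683536 0.08550893 0.1276132 ]
div 630 63.503830209505644 0.9937005221277382
fence 807 [0.55808381 0.08595477] 0.1648321764570165
post 2 [329.  155.5] [0.68236502 0.02046978 0.085     ] [0.68319602 0.0204032  0.08201031] 332.61052502765307
post 2 [242.5 181.5] [0.61885777 0.21509281 0.085     ] [0.61909977 0.21534714 0.08378379] 64.42294004292226
post 1 [356. 240.] [ 0.49179367 -0.0408554   0.085     ] [ 0.49167039 -0.04061423  0.08749345] 242.76441485879573
post 36 [243.13888889 259.61111111] [0.445238   0.20492276 0.085     ] [0.44523605 0.20510207 0.08407394] 133.06208600886254
post 2 [269.5 267.5] [0.42936281 0.14676719 0.085     ] [0.42933873 0.146919   0.08378362] 154.33290071165763
post 32 [334.5 275.5] [0.41483254 0.00561186 0.085     ] [0.41482165 0.00559956 0.08466745] 209.3640314182935
stock 369 [287.69105691 172.24661247] [0.64829969 0.11615704 0.05702112] 18.52510999503998 0.09646258486959032
stock 55 [318.09090909 178.56363636] [0.63471245 0.04464486 0.05519964] 332.31287028653406 0.08794722011254044
stock 44 [266.65909091 195.13636364] [0.5935376  0.1637
[... 640 characters left out ...]
1037 0.05      ]
(263, 223) [0.52897669 0.17023135 0.05      ]
(190, 172) [0.64704492 0.34829939 0.05      ]
(412, 222) [ 0.53683677 -0.17307965  0.05      ]
(321, 127) [0.76290721 0.03976485 0.05      ]
side div 845 63.276092255518975
side post 18 [277.88888889 191.38888889] [0.68823974 0.02552536 0.08094492] 335.4642147897804
side post 55 [398.41818182 205.38181818] [0.41772585 0.01009711 0.08099093] 208.46229587652658
side post 16 [384.0625 253.3125] [0.43213454 0.15364486 0.07936823] 151.34801994255966
side post 37 [284.08108108 259.78378378] [0.62195743 0.2158766  0.08137748] 63.45666955909531
side post 67 [372.28358209 273.02985075] [0.44826655 0.21062963 0.08214963] 130.94858795483972
```

Posts at 133.4° and 209.3° (76° apart, as given) put the gap centre at about 171.3°. The ring compartment's middle is at about 198.5°, so the turn needed is about −27°. I'll push the divider at 153.5° clockwise from the ring's side, with the tip well above the stock, and stop short to re-measure.

```bash
cat >> h.py <<'E'
AX=np.array([.5578,.0858]); Z=.115
def pose(phi,n,z=Z,r=.1,sg=1):
    a=np.radians(phi); e=np.array([np.cos(a),np.sin(a)]); t=np.array([-e[1],e[0]])
    x=sg*np.r_[t,0]; zz=np.array([0,0,-1.]); R=np.c_[x,np.cross(zz,x),zz]
    return np.r_[AX+r*e+n*t,z],R
def angles():
    out=[]
    for n in('top','side'):
        d=grab(n); *_,th,m=measure(d,AX,False); out.append((n,round(np.degrees(th)%90,2),int(m.sum())))
    return out
E
python3 - <<'E'
from h import *
best=None
for sg in(1,-1):
    qs=[robot.solve_ik(*pose(p,n,z,sg=sg)) for p,n,z in[(153.5,.034,.25),(153.5,.034,Z),(126,.014,Z)]]
    print(sg,[None if q is None else np.round(q,2) for q in qs])
    if all(q is not None for q in qs) and (best is None or abs(qs[1][5])<best[0]): best=(abs(qs[1][5]),sg)
sg=best[1]; print('sg',sg)
gripper_to(0.0)
robot.movep(*pose(153.5,.034,.25,sg=sg)); robot.move_l(*pose(153.5,.034,sg=sg),speed=.12)
print(status.get_time_s(),status.get_eef_pos(),status.get_contact_force(),status.get_gripper_width(),angles())
grab('side','side1.png')
open('sg','w').write(str(sg))
E
```

```text
1 [array([ 0.16, -0.36,  1.87, -0.  ,  1.63, -2.52]), array([ 0.16, -0.29,  2.04, -0.  ,  1.39, -2.52]), array([ 0.26, -0.17,  1.94, -0.  ,  1.37, -1.93])]
-1 [array([ 0.16, -0.36,  1.87, -0.  ,  1.63,  0.62]), array([ 0.16, -0.29,  2.04, -0.  ,  1.39,  0.62]), array([ 0.26, -0.17,  1.94, -0.  ,  1.37,  1.21])]
sg -1
4.85 [0.4535063  0.10004699 0.11578342] [ 0.86260879 -0.01051977 -0.04548845] -3.146548595346902e-05 [('top', np.float64(63.6), 432), ('side', np.float64(64.34), 840)]
```

View pics/side1.png

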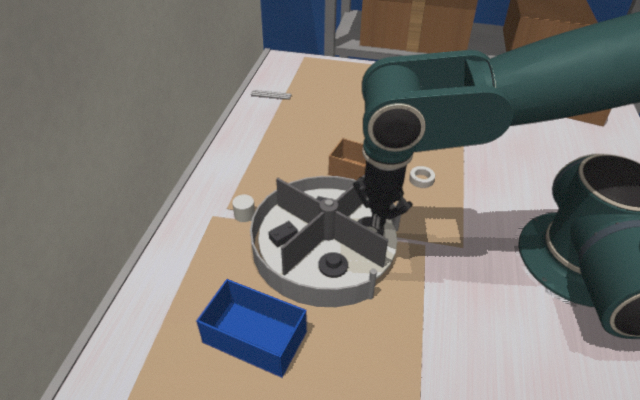

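The fingertip is at about (380,225), behind the divider in the ring's compartment and above the ring. Everything else is unchanged, so I'll push.

Run:
```python
from h import *
sg=int(open('sg').read())
robot.move_l(*pose(153.5,.015,sg=sg),speed=.04)
for p in (149,144,139,134,130):
    robot.move_l(*pose(p,.014,sg=sg),speed=.03); print(p,np.round(status.get_contact_force(),1))
robot.move_l(*pose(130,.045,sg=sg),speed=.08)
print(status.get_time_s(),angles()); grab('side','side2.png')
```

```text
149 [ 0.5  0.2 -1. ]
144 [ 0.6 -0.1 -1.4]
139 [ 0.6  0.5 -0.5]
134 [-0.8  0.2 -0.4]
130 [ 0.5 -1.1 -0.3]
8.3167 [('top', np.float64(41.08), 454), ('side', np.float64(42.29), 748)]
```

View pics/side2.png

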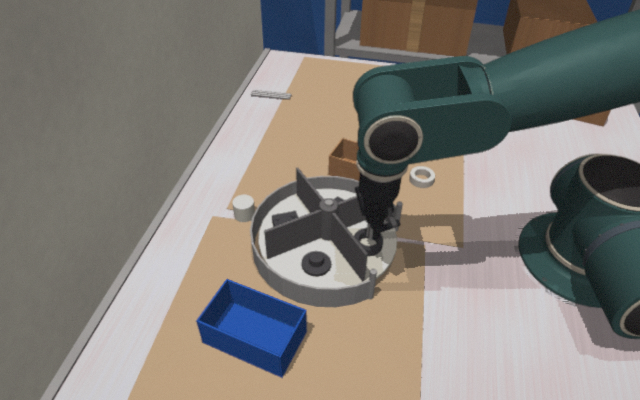

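Divider now at about 41° (target about 36.2°). I'll push a bit further, then clear out for an unobstructed measurement.

```bash
cat >> h.py <<'E'
def gap(d,ax):
    P=cloud(d); z=P[...,2]; r=np.hypot(P[...,0]-ax[0],P[...,1]-ax[1])
    p=((z>.074)&(z<.092)&(r>.15)&(r<.185)).astype(np.uint8); n,l,st,c=cv2.connectedComponentsWithStats(p); o=[]
    for i in range(1,n):
        w=onz(d,c[i],.085)[0]; t=np.degrees(np.arctan2(w[1]-ax[1],w[0]-ax[0]))%360
        if st[i,4]>15 and min(abs(t-133.4),abs(t-209.3))<6: o.append(round(t,2))
    return o
def lines(d,ax):
    # each divider's top edge: line fit through points at 118 mm
    P=cloud(d); z=P[...,2]; D=P[...,:2]-ax; r=np.hypot(D[...,0],D[...,1]); m=(z>.112)&(z<.124)&(r>.03)&(r<.148)
    th=np.degrees(np.angle(np.exp(4j*np.arctan2(D[...,1],D[...,0])[m]).mean())/4); o=[]
    for k in range(4):
        a=np.radians(th+90*k); e=np.array([np.cos(a),np.sin(a)]); s=m&(D@e>0)&(abs(D@[-e[1],e[0]])<.02)
        if s.sum()<30: continue
        vx,vy,x,y=cv2.fitLine(D[s].astype(np.float32),cv2.DIST_HUBER,0,.001,.001).ravel()
        g=np.degrees(np.arctan2(vy,vx)); o.append((round(g%90,2),round(float((x*-vy+y*vx)*1e3),1),int(s.sum())))
    return o
E
python3 - <<'E'
from h import *
sg=int(open('sg').read())
robot.move_l(*pose(130,.016,sg=sg),speed=.06)
robot.move_l(*pose(126.7,.014,sg=sg),speed=.03)
robot.move_l(*pose(128,.045,sg=sg),speed=.1)
robot.move_l(*pose(128,.045,.22,sg=sg),speed=.15)
q=np.array(status.get_q()); q[0]=-1.1; robot.set_joints(q)
d=grab('top','top3.png'); print(status.get_time_s(),gap(d,AX),lines(d,AX)); print(measure(d,None)[4]*57.3%90)
e=grab('side'); print('side',lines(e,AX))
E
```

```text
13.025 [np.float64(133.38), np.float64(209.29)] [(np.float32(37.74), 0.1, 148), (np.float32(37.7), 0.2, 173), (np.float32(37.76), 0.2, 160), (np.float32(37.58), 0.4, 158)]
hubtop 136 [0.55669578 0.08746102 0.12753145]
37.71079007229265
side [(np.float32(37.92), 1.7, 246), (np.float32(37.84), 4.2, 209), (np.float32(38.48), 2.5, 205), (np.float32(37.83), 3.9, 151)]
```

View pics/top3.png

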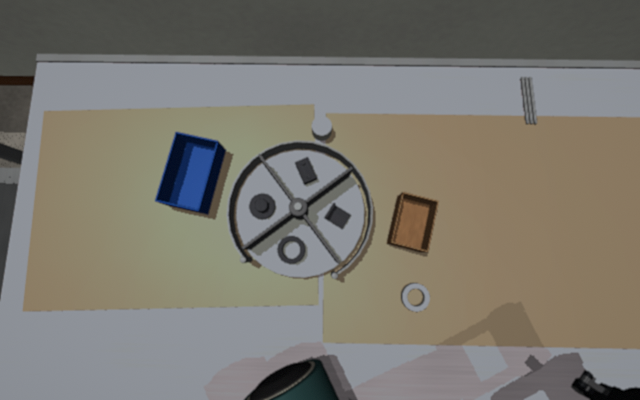

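The clean view gives all dividers at 37.7° and the gap centre at 171.33°, so the target is 36.33°. The ring is at (292,250) and its compartment faces the gap. The remaining correction is −1.4°.

Run:
```python
from h import *
sg=int(open('sg').read())
robot.movep(*pose(128,.045,.22,sg=sg)); robot.move_l(*pose(128,.045,sg=sg),speed=.12)
robot.move_l(*pose(127.2,.016,sg=sg),speed=.06)
robot.move_l(*pose(125.35,.014,sg=sg),speed=.02); robot.pause(.2)
robot.move_l(*pose(127,.045,sg=sg),speed=.1)
robot.move_l(*pose(127,.045,.22,sg=sg),speed=.15)
q=np.array(status.get_q()); q[0]=-1.1; robot.set_joints(q)
d=grab('top','top4.png'); print(status.get_time_s(),gap(d,AX),lines(d,AX),status.get_contact_force())
print('side',lines(grab('side'),AX))
```

```text
21.0417 [np.float64(133.42), np.float64(209.29)] [(np.float32(36.39), 0.1, 145), (np.float32(36.4), 0.1, 173), (np.float32(36.48), 0.3, 160), (np.float32(36.4), 0.2, 165)] [0.18447739 0.15071752 0.20122209]
side [(np.float32(35.9), 2.9, 247), (np.float32(36.79), 4.5, 207), (np.float32(36.79), 2.3, 213), (np.float32(36.04), 5.0, 142)]
```

View pics/top4.png

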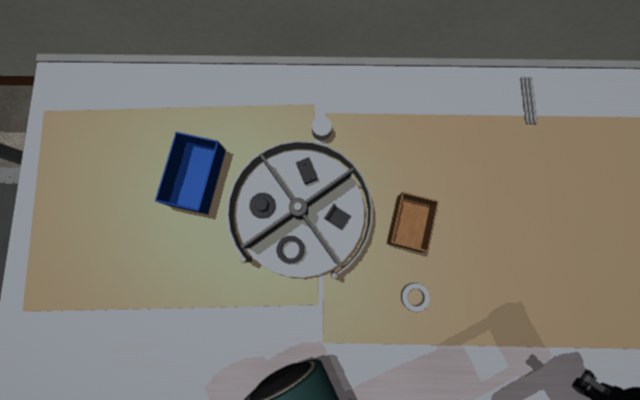

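The ring, at (291,250), is in the compartment between the posts. Dividers are at 36.4° against a target of 36.35°, the bystanders haven't moved, and the robot is clear.

```bash
python3 -c "
from station import ticket; ticket.finish_job()"
```

```text
the job is handed in; nothing more can be done
```

The ring's compartment now stands in the middle of the pick gap, and the job is handed in. I turned the carousel about 27° clockwise by pushing one divider with the closed fingertips, in three slow pushes. The pushing forces I sampled were under about 2 N.

- **Alignment:** the last top view puts the compartment's middle at about 171.4°, with the gap centre at 171.35°. The side view scattered more, 35.9–36.8° per divider against a target of 36.35°, but its average agrees.
- **Surroundings:** the bin, carton and roll looked unmoved. The stock moved only with the tray, and the fingertip was planned to stay about 25–40 mm above it.
- **Finish:** the robot was clear of everything at about 21 s. No check failed.

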